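# Hold the cash box key turned

### The arm

A 6-joint arm with a two-finger parallel gripper is mounted at the origin on the work surface. World frame = base frame: x ahead of the robot, y to its left, z up, the work surface at z = 0. Lengths are in mm, angles in rad, forces in N, time in s.
With the tool pointing down it reaches from about 300 to 775 mm from the base axis. Payload 14.6 kg.
Tool frame: the origin (TCP) lies on the front face of the gripper's body, between the roots of the fingers; the fingertips stand 97 mm ahead of it and the grasp point (between the pads) lies 78 mm ahead of it; z points along the fingers, y is the direction in which the jaws open and shut (so a half turn about z gives the same grasp; the last joint's range is limited). The gripper opens to 94 mm and grips with 3 to 60 N. Pads are 16 mm wide; open, the fingers measure 119 mm over their backs; the gripper's body (75 mm by 177 mm) begins 78 mm behind the grasp point.
Start: joints at [1.205, 0.3, 1.521, -0, 1.321, -0.067], TCP at [161.903, 525.621, 302.646] pointing down, gripper open.
Joint ranges: [-3.03, 3.03], [-0.79, 2.21], [0.23, 2.52], [-1.04, 4.18], [0, 3.07], [-2.55, 2.55]. Speed limits (rad/s): [2.22, 2.22, 2.57, 3.14, 3.14, 3.14].

### API

Orientations are given as [roll, pitch, yaw] about the fixed x, y, z axes, in that order (R = Rz(yaw) Ry(pitch) Rx(roll)).
In Python, from cell import manip, eyes, finder gives the robot as it stands.
- The arm moves only by the tool drive_tool, never from a script. Its argument "rows" is a list of rows, each an object with "offset": the shift along the tool's x, y, z in mm, a list of three; "spin": the turn about the tool's z in degrees; "jaw": the finger opening in mm, from 0 to 94. In form: [{"offset": [dx, dy, dz], "spin": spin, "jaw": jaw}, ...]. A call has 1 to 20 rows; each row shifts and turns the commanded pose from where the row before left it, along the tool's axes as they then stand; what a row does not reach is not made up. A row lasts 1/10 s, in which the tool goes at most 50 mm and 8.59 degrees, less where a joint would pass 70% of its speed; a pose out of reach is approached as far as the arm can. A call is refused whole if a number of a shift passes 50 or a number of a turn 8.59, either way. A call with a gripper value outside its range is refused whole. The fingers move at their own pace and stop on an object; "force" is the grip in N (left out, the last holds). Time passes only in rows, so rows that do not move let the fingers close. It gives the time, the measured TCP pose, the force and the opening at its end, in the units of the state.
- manip.read_state(): the state, without advancing time (a new reading comes with each control period).
- eyes.camera(name): name is "scene" or "top"; returns a dict with "color" (480x640x3 uint8, blue, green, red), "depth" (480x640 float32, mm along the optical axis (not along the pixel's ray), 0 where there is no reading), "vfov" (degrees; the focal length in pixels is half the picture's height over the tangent of half this angle, whatever the lens; pixels are square), "cx", "cy" (the principal point, pixels), "D" ([k1, k2, p1, p2, k3] as OpenCV has them; the pictures are not rectified), "rvec" (rotation vector, rad) and "tvec" (3), from world to camera coordinates, as OpenCV has them. Camera axes: x right, y down, z forward; pixel columns grow to the right and rows downward; lengths in mm; the calibration is good to about 2 mm. A picture is of the moment at which its call begins.
- manip.sign_off(): hands the job in, once; it reports no verdict.
Trained networks look in the newest picture that a camera, given by its name, has taken for a name from the list of things; names that differ only in an ending like _2 or _b are one class to them, and where a whole thing is asked for, a point or a joint stands for the part that bears it (a point fixed in the world has none). Each returns a list of dicts, best first, with "p" (0 to 1); they miss things now and then, are a little off and sometimes report something else, mostly with a low value. They report only what shows in the picture. A call takes as long as a camera call.
- finder.find_in(camera, target): "uv" ([column, row] in pixels, amid what is visible of it).
The state is a dict: "clock": time; "joints": joint angles; "qd": joint speeds; "effort": joint torques, N m; "eef_pos": TCP position; "eef_rot": TCP orientation; "wrist_force": force on the tool from outside, world axes, zero at the start; "moment": the same for the moment, N m; "finger_gap": finger opening in mm.
Only numpy, scipy, OpenCV 4.12 (cv2) and the standard library are available. Lean on these libraries where they do the work, as an engineer would, in place of code of your own. Each camera call takes 0.05 s, during which the arm holds its last target. There are 200 camera calls.

### The job

The grey steel cash box on the TV cabinet is locked: take the red-headed key out of the bamboo key rail, put it blade down into the lock on the box's lid and work it past the stiff pins until its shoulder sits on the lock face. Then turn it a quarter turn clockwise (seen from above) to its stop. The lock springs shut by itself, so finish still gripping the key in the lock and holding it turned, so that the lid can be lifted; leave the other keys and everything else on the cabinet where they are.

Things in the scene. Friction and masses are not known exactly. Their poses are not given: they have to be found in the camera images.
- red_key_head (a point): Centre of the red plastic head of the cash box key, 30 (x) x 10 (y) x 42 (z) mm, rounded edges. The loose 35 g key stands upright, blade down, in a slot of the bamboo rail. z up, x along head and blade width, y through the thickness. It works either way round. Grip it across the thickness.
- red_key: The same key; origin at the centre of the flat underside of its steel shoulder (16 x 6 mm), 25 mm below the head's centre, same axes. Below: round neck 6 mm long, 3.2 mm thick, then blade 10 (x) x 3 (y) mm down to 29 mm below the origin, tapering on all sides to a 3 x 0.8 mm tip 34 mm below it.
- organiser: Bamboo desk organiser, fixed, 80 (x) x 190 (y) x 42 mm, origin under its middle. Three keys stand in a row along y, 22 mm in front (-x) of the middle, 55 mm apart, shoulders resting on the flat top; blade slots 4.5 mm (x) by 11.5 mm (y). Nothing in it is higher than 42 mm but the keys, whose flat faces look to +x and -x.
- keyway (a point): Centre of the key slot on the level lock face in the box's lid, 92 mm above the cabinet top; fixed to the box, it does not turn. x along the slot's 11 mm (front to back of the box), y along its 4 mm, z up. The 21 mm face lies in a 35 mm bezel 1.5 mm proud of it. Key fully home: shoulder on the face, head's centre 25 mm above this point, x axes parallel (either way).
- lock (a joint): Turn of the plug under the fixed face plate (3.5 mm): 0 locked, grows clockwise seen from above, stop at 1.5 rad; bolt drawn from 1.25. A spring turns it back: holding takes about 0.07 N m. The blade has 0.1 to 0.15 rad of play, so turn the gripper a little further. The key binds in the face plate and must not be turned unless home to within 2 mm; it cannot come out while turned.
- cash_box: Grey steel cash box, fixed, 206 (x) x 266 (y) x 90 mm, origin under its middle; the keyway is 60 mm in front (-x) of the middle. A flat-folded handle on the lid starts 48 mm behind the keyway, top at 98 mm. In the lock two stiff sprung pins press on the blade's edge 15 and 25 mm down: pushing the key in takes some 5 to 12 N.
- black_key_head (a point): Centre of the head of the black-headed key, same shape, in the rail: leave it.
- yellow_key_head (a point): Centre of the head of the yellow-headed key, same shape, in the rail: leave it.
- ashtray: Green glass ashtray, 114 mm wide, 37 mm high; origin at the centre of its underside. Leave it.
- racket: Blue plastic mosquito racket lying flat, 455 mm long, 200 mm wide, 31 mm high; origin under the neck, x towards the wire head (245 mm), handle to -x (220 mm). Leave it.
- phone_stand: Folded aluminium phone stand, 105 x 72 x 24 mm, origin under its middle. Leave it.
- remote: Black remote control, 175 (x) by 46 by 18 mm, origin under its middle. Leave it.

How it is judged:
By the outcome, as a careful person would: the job done as asked, in the order asked, and still so for the second after the job is handed in, while the arm keeps its last pose, push and grip.
It also fails if it takes over 48 s, if anything falls off the work surface, if the arm or the gripper's body presses on something with over 40 N, if the wrist force passes 120 N, or if a joint passes its speed limit or range.

## Working session

There is one attempt and no reset: what is moved stays moved. The work goes in short steps, Python scripts to look and compute and a tool call to move; the robot and the scene stay as the last step left them, time stands still between calls to the robot, and variables do not carry over. Pictures are saved under pics/ and viewed, about 8 in all and at most 12, crops included, and the job is handed in when it is done.

Besides the shell and the picture viewer there is one more tool, called after "Request:" as a command line: name --argument value ..., lists and objects as JSON in quotes. drive_tool: Moves the arm, as the interface text tells. Its arguments: {"type":"object","properties":{"rows":{"type":"array","items":{"type":"object","properties":{"offset":{"type":"array","items":{"type":"number"}},"spin":{"type":"number"},"jaw":{"type":"number"}}}},"force":{"type":"number"}},"required":["rows"]}

```bash
mkdir -p pics; cat > h.py <<'E'
import numpy as np, cv2
from cell import manip, eyes, finder
def K(c):
    f=240/np.tan(np.radians(c['vfov'])/2); return np.array([[f,0,c['cx']],[0,f,c['cy']],[0,0,1.]])
def ray(c,uv):
    p=cv2.undistortPoints(np.array([[uv]],float),K(c),np.array(c['D'],float))[0,0]
    R=cv2.Rodrigues(np.array(c['rvec'],float))[0]; t=np.array(c['tvec'],float).ravel()
    return -R.T@t, R.T@np.array([p[0],p[1],1.]),R,t
def atz(c,uv,z):
    o,d,_,_=ray(c,uv); return o+d*(z-o[2])/d[2]
def atd(c,uv):
    o,d,_,_=ray(c,uv); return o+d*c['depth'][int(round(uv[1])),int(round(uv[0]))]
def proj(c,P):
    return cv2.projectPoints(np.array(P,float).reshape(-1,1,3),np.array(c['rvec'],float),np.array(c['tvec'],float),K(c),np.array(c['D'],float))[0].reshape(-1,2)
E
python3 - <<'E'
from h import *
np.set_printoptions(precision=1,suppress=True)
print(manip.read_state())
for n in ('top','scene'):
    c=eyes.camera(n); cv2.imwrite(f'pics/{n}0.png',c['color']); np.save(f'pics/{n}0.npy',c,allow_pickle=True)
    print(n,ray(c,(320,240))[0],c['vfov'])
    for t in ('red_key_head','red_key','black_key_head','yellow_key_head','keyway','cash_box','organiser','lock'):
        try:
            for r in finder.find_in(n,t)[:2]: print(t,np.array(r['uv']),round(r['p'],2),atd(c,r['uv']))
        except Exception as e: print(t,e)
E
```

```text
{'clock': 0.0, 'joints': array([ 1.2,  0.3,  1.5, -0. ,  1.3, -0.1]), 'qd': array([-0.,  0.,  0., -0., -0.,  0.]), 'effort': array([ -0. , -53.2, -35.3,   0.1,   0. ,  -0. ]), 'eef_pos': array([161.8, 525.5, 302.1]), 'eef_rot': array([-3.1, -0. ,  2.8]), 'wrist_force': array([-0.4,  0.2, -0.2]), 'moment': array([ 0.1,  0. , -0. ]), 'finger_gap': 94.06483714325715}
top [ 372.8   45.  1253.8] 56.035942897269464
red_key [278.1 252.6] 0.53 [524.  170.3  85.9]
black_key_head [238.8 252. ] 0.49 [528.5 273.1  88.2]
keyway [391.2 225.7] 0.82 [ 584.5 -127.1   92. ]
cash_box [387.1 228.3] 0.92 [ 578.9 -116.8   87. ]
organiser [513.7 306.8] 0.7 [ 366.1 -456.8    9.6]
organiser [263.9 246. ] 0.65 [554.  218.2   7.7]
scene [1297.7  210.2 1119.4] 53.7376130996191
red_key_head [371.6 231.9] 0.55 [527.4 172.   77.5]
red_key [370.  232.8] 0.55 [527.6 168.1  72.4]
black_key_head [410.3 240.1] 0.69 [532.  277.9  77.5]
black_key_head [371.1 233.2] 0.57 [530.  171.3  74.7]
yellow_key_head [387.5 234.6] 0.49 [531.1 215.5  83. ]
keyway [261.4 238.2] 0.96 [ 620.1 -111.4   89.3]
keyway [517.8 276.7] 0.2 [534.1 585.8  -0.1]
cash_box [262.2 235.4] 0.74 [ 611.9 -111.5   91.1]
organiser [386.7 256. ] 0.73 [557.6 223.9  20. ]
```

```bash
python3 - <<'E'
import cv2,numpy as np
a=cv2.imread('pics/top0.png'); b=cv2.imread('pics/scene0.png')
A=cv2.resize(a[170:320,200:460],(780,450),interpolation=cv2.INTER_CUBIC)
cv2.imwrite('pics/tc.png',A)
cv2.imwrite('pics/sc.png',cv2.resize(b[170:320,200:460],(780,450),interpolation=cv2.INTER_CUBIC))
E
```

```text
(no output)
```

View pics/top0.png

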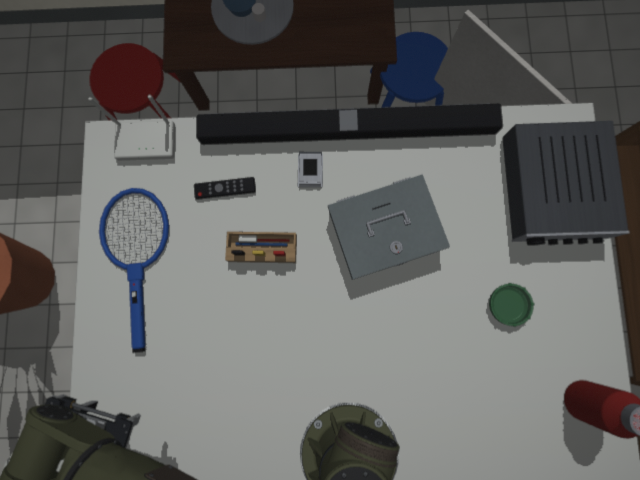

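View pics/tc.png

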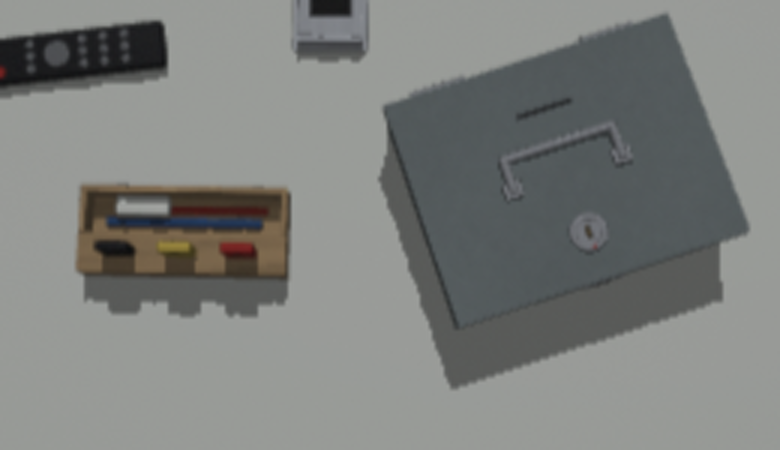

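View pics/sc.png

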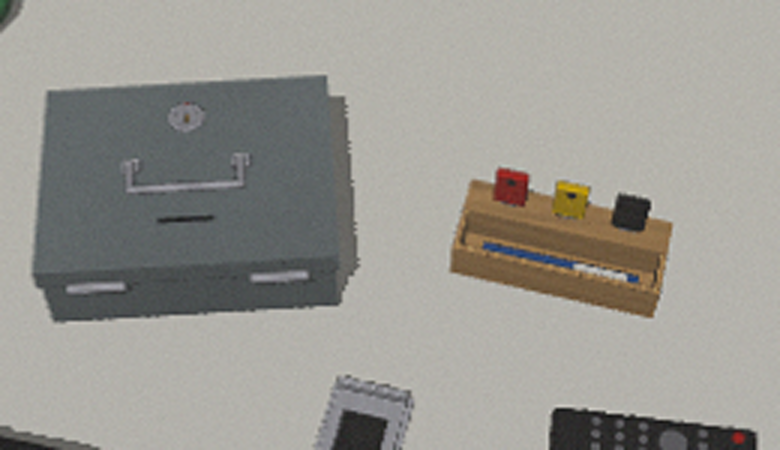

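```bash
python3 - <<'E'
from h import *
np.set_printoptions(precision=1,suppress=True)
def comp(m,uv):
    n,l,s,ce=cv2.connectedComponentsWithStats(m.astype(np.uint8))
    i=1+np.argmin([np.hypot(*(ce[k]-uv)) if s[k,4]>6 else 1e9 for k in range(1,n)]); return l==i,ce[i],s[i]
C={n:np.load(f'pics/{n}0.npy',allow_pickle=True).item() for n in('top','scene')}
G={'top':dict(red=(279,253),yellow=(258,252)),'scene':dict(red=(370.5,232.5),yellow=(390.5,237))}
O={}
for n,c in C.items():
    b,g,r=[c['color'][...,i].astype(int) for i in range(3)]
    for k,uv in G[n].items():
        m=(r>2.2*g)&(r>60) if k=='red' else (r>1.6*b)&(g>1.9*b)&(r>90)&(g>.75*r)
        mm,ce,s=comp(m,uv); O[n,k]=ce
        print(n,k,ce,s, 'z88/67',atz(c,ce,88),atz(c,ce,67))
    d=c['depth']; vs,us=np.mgrid[:480,:640]
    p=cv2.undistortPoints(np.stack([us,vs],-1).reshape(-1,1,2).astype(float),K(c),np.array(c['D'],float)).reshape(480,640,2)
    _,_,R,t=ray(c,(0,0))
    X=(np.dstack([p,np.ones((480,640))])*d[...,None]-t)@R
    m,ce,s=comp((abs(X[...,2]-91)<8)&(X[...,0]>400)&(X[...,0]<800)&(abs(X[...,1]+110)<220)&(d>0),{'top':(387,225),'scene':(262,225)}[n])
    print(n,'lid z',np.median(X[m][:,2]),'cabinet z',np.median(X[(abs(X[...,2])<15)&(X[...,0]>300)&(X[...,0]<800)][:,2]))
    cn=max(cv2.findContours(m.astype(np.uint8),cv2.RETR_EXTERNAL,cv2.CHAIN_APPROX_NONE)[0],key=len)[:,0]
    W=np.array([atz(c,u,90)[:2] for u in cn],np.float32); q=cv2.minAreaRect(W)
    print(n,'lid rect',q); 
    print(cv2.boxPoints(q).ravel())
for k in('red','yellow'):
    # triangulate
    o1,d1,_,_=ray(C['top'],O['top',k]);o2,d2,_,_=ray(C['scene'],O['scene',k])
    s=np.linalg.lstsq(np.c_[d1,-d2],o2-o1,rcond=None)[0]; print(k,'tri',o1+s[0]*d1,o2+s[1]*d2)
# big crops of lock
for n,(x,y) in {'top':(396,247),'scene':(262,208)}.items():
    c=C[n]['color'][y-14:y+15,x-14:x+15]
    cv2.imwrite(f'pics/l_{n}.png',cv2.resize(c,(390,390),interpolation=cv2.INTER_NEAREST))
c=np.hstack([cv2.imread('pics/l_top.png'),cv2.imread('pics/l_scene.png')]); cv2.imwrite('pics/l.png',c)
E
```

```text
top red [278.6 252.5] [274 251  11   4  39] z88/67 [523.9 168.7  88. ] [526.6 170.9  67. ]
top yellow [257.7 252. ] [253 251  11   3  31] z88/67 [527.  223.6  88. ] [529.8 226.8  67. ]
top lid z 89.18769396971102 cabinet z -0.4129809431445881
top lid rect ((584.5267944335938, -118.92518615722656), (207.63766479492188, 266.13299560546875), 16.542625427246094)
[ 447.1  -20.9  522.9 -276.   721.9 -216.9  646.2   38.2]
scene red [370.2 232.1] [365 227  11  11  95] z88/67 [536.6 168.8  88. ] [521.1 168.   67. ]
scene yellow [389.8 236.5] [384 231  12  12 109] z88/67 [539.8 222.4  88. ] [524.4 222.7  67. ]
scene lid z 92.72963324146563 cabinet z 2.5011556820111256
scene lid rect ((586.1996459960938, -121.85395812988281), (216.39268493652344, 267.5986328125), 16.456636428833008)
[ 444.5  -24.2  520.3 -280.8  727.9 -219.5  652.1   37.1]
red tri [525.7 170.2  73.9] [526.1 168.2  73.7]
yellow tri [528.8 225.7  74.2] [529.3 222.6  73.7]
```

View pics/l.png

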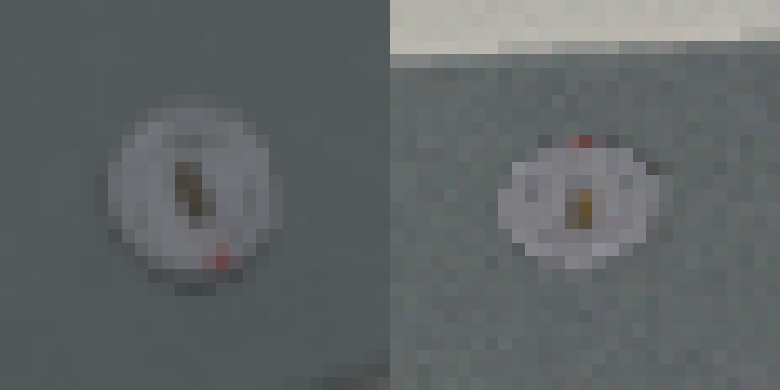

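```bash
python3 - <<'E'
from h import *
from scipy.optimize import least_squares
C={n:np.load(f'pics/{n}0.npy',allow_pickle=True).item() for n in('top','scene')}
a=np.radians(-3.3);R=np.array([[np.cos(a),-np.sin(a)],[np.sin(a),np.cos(a)]])
V=np.array([[x,y,z] for x in(-5,5) for y in(-15,15) for z in(46,88)],float)
def cen(c,xy,V):
    P=V.copy();P[:,:2]=V[:,:2]@R.T+xy
    h=cv2.convexHull(proj(c,P).astype(np.float32));m=cv2.moments(h);return np.array([m['m10'],m['m01']])/m['m00'],m['m00']
for n,ob in {'top':[(278.6,252.5),(257.7,252.0)],'scene':[(370.2,232.1),(389.8,236.5)]}.items():
    for o in ob:
        for nm,W in(('full',V),('topface',V[V[:,2]>80])):
            s=least_squares(lambda q:cen(C[n],q,W)[0]-o,[526,170.]);print(n,nm,s.x.round(1),cen(C[n],s.x,W)[1])
for n,uv in {'top':(395.8,246.85),'scene':(261.6,208.96)}.items(): print(n,'keyway',atz(C[n],uv,92).round(1))
np.set_printoptions(precision=4,suppress=True);s=manip.read_state();print(s['eef_pos'],s['eef_rot'],s['joints'])
E
```

```text
top full [526.  170.5] 70.49340051296167
top topface [526.  167.8] 43.56075790617615
top full [528.2 205.1] 72.04498782055452
top topface [526.5 204.5] 43.46577683254145
scene full [517.4 170. ] 134.81589575624093
scene topface [536.8 170. ] 33.4733535151463
scene full [523.8 170. ] 135.12173413229175
scene topface [526. 170.] 32.99229365726933
top keyway [ 528.5 -136.    92. ]
scene keyway [ 525.7 -139.2   92. ]
[161.9085 525.6253 302.6628] [3.1415 0.     2.8428] [ 1.2054  0.2999  1.521  -0.      1.3207 -0.0666]
```

Request:
drive_tool --rows '[{"offset": [0, 0, 0], "spin": 8.47, "jaw": 60}, {"offset": [0, 0, 0], "spin": 8.47, "jaw": 60}, {"offset": [0, 0, 0], "spin": 8.47, "jaw": 60}, {"offset": [0, 0, 0], "spin": 8.47, "jaw": 60}, {"offset": [0, 0, 0], "spin": 8.47, "jaw": 60}, {"offset": [0, 0, 0], "spin": 8.47, "jaw": 60}, {"offset": [0, 0, 0], "spin": 8.47, "jaw": 60}, {"offset": [0, 0, 0], "spin": 8.47, "jaw": 60}, {"offset": [0, 0, 0], "spin": 8.4, "jaw": 60}]' --force 40

```text
clock: 1.8
eef_pos: [161.9, 525.6, 302.7]
eef_rot: [3.142, -0.0, 1.507]
wrist_force: [-0.3, 0.5, -0.2]
finger_gap: 60.1
```

Request:
drive_tool --rows '[{"offset": [-28, 32, 4.4], "spin": 0, "jaw": 60}, {"offset": [-28, 32, 4.4], "spin": 0, "jaw": 60}, {"offset": [-28, 32, 4.4], "spin": 0, "jaw": 60}, {"offset": [-28, 32, 4.4], "spin": 0, "jaw": 60}, {"offset": [-28, 32, 4.4], "spin": 0, "jaw": 60}, {"offset": [-28, 32, 4.4], "spin": 0, "jaw": 60}, {"offset": [-28, 32, 4.4], "spin": 0, "jaw": 60}, {"offset": [-28, 32, 4.4], "spin": 0, "jaw": 60}, {"offset": [-28, 32, 4.4], "spin": 0, "jaw": 60}, {"offset": [-28, 32, 4.4], "spin": 0, "jaw": 60}, {"offset": [-28, 32, 4.4], "spin": 0, "jaw": 60}, {"offset": [-27, 31, 4.4], "spin": 0, "jaw": 60}, {"offset": [0, 0, 0], "spin": 0, "jaw": 60}]'

```text
clock: 3.1
eef_pos: [527.3, 166.2, 249.0]
eef_rot: [-3.141, 0.001, 1.51]
wrist_force: [-0.1, 0.7, -0.7]
finger_gap: 60.2
```

```bash
python3 - <<'E'
from h import *
o=[]
for n,(x,y) in {'top':(270,245),'scene':(380,225)}.items():
    c=eyes.camera(n); np.save(f'pics/{n}1.npy',c,allow_pickle=True)
    print(n,proj(c,[[525,169,67],[527,166,171],[527,166,152]]).round(1).tolist(), [x-50,y-60])
    o.append(cv2.resize(c['color'][y-60:y+40,x-50:x+50],(400,400),interpolation=cv2.INTER_CUBIC))
cv2.imwrite('pics/g1.png',np.hstack(o))
print(manip.read_state()['joints'])
E
```

```text
top [[279.4, 253.1], [276.0, 246.9], [276.9, 248.0]] [220, 185]
scene [[370.3, 233.3], [372.2, 209.9], [371.6, 214.4]] [330, 165]
[2.44620120e-01 3.52363575e-01 1.57961532e+00 1.31389862e-04
 1.21031940e+00 3.03259362e-01]
```

View pics/g1.png

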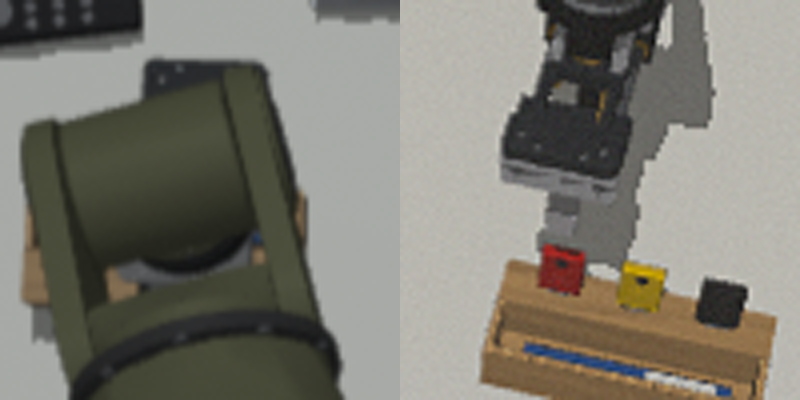

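Request:
drive_tool --rows '[{"offset": [3, -2.5, 20], "spin": 0, "jaw": 60}, {"offset": [0, 0, 25], "spin": 0, "jaw": 60}, {"offset": [0, 0, 25], "spin": 0, "jaw": 60}, {"offset": [0, 0, 20], "spin": 0, "jaw": 60}, {"offset": [0, 0, 12], "spin": 0, "jaw": 60}, {"offset": [0, 0, 0], "spin": 0, "jaw": 60}]'

```text
clock: 3.8
eef_pos: [521.9, 173.0, 146.9]
eef_rot: [-3.14, 0.001, 1.515]
wrist_force: [-0.2, -0.1, -0.6]
finger_gap: 59.9
```

Request:
drive_tool --rows '[{"offset": [0, 0, 0], "spin": 0, "jaw": 20}, {"offset": [0, 0, 0], "spin": 0, "jaw": 20}, {"offset": [0, 0, 0], "spin": 0, "jaw": 20}, {"offset": [0, 0, 0], "spin": 0, "jaw": 20}, {"offset": [0, 0, 0], "spin": 0, "jaw": 20}]'

```text
clock: 4.3
eef_pos: [522.9, 172.4, 148.1]
eef_rot: [3.141, -0.0, 1.513]
wrist_force: [0.6, 0.3, -0.1]
finger_gap: 22.9
```

```bash
python3 - <<'E'
from h import *
o=[]
print(manip.read_state())
c=eyes.camera('scene'); np.save('pics/scene2.npy',c,allow_pickle=True)
im=cv2.resize(c['color'][190:260,330:430],(800,560),interpolation=cv2.INTER_CUBIC)
cv2.imwrite('pics/g2.png',im)
E
```

```text
{'clock': 4.3, 'joints': array([2.51950518e-01, 4.77491320e-01, 1.66465657e+00, 7.35030219e-06,
       9.99044701e-01, 3.09286863e-01]), 'qd': array([-3.65077755e-04,  2.55207318e-03,  1.77024959e-03,  7.66697888e-04,
        4.62453674e-05,  7.27190835e-04]), 'effort': array([ 3.02188809e-02, -5.74881363e+01, -2.96148866e+01,  6.45997818e-02,
       -4.14752722e-03,  9.11908337e-04]), 'eef_pos': array([522.85059223, 172.38685298, 148.12027977]), 'eef_rot': array([ 3.14121346e+00, -1.27659060e-04,  1.51345603e+00]), 'wrist_force': array([ 0.57157115,  0.26044313, -0.13228613]), 'moment': array([-0.05647634,  0.02565405,  0.00546025]), 'finger_gap': 22.904008655614522}
```

View pics/g2.png

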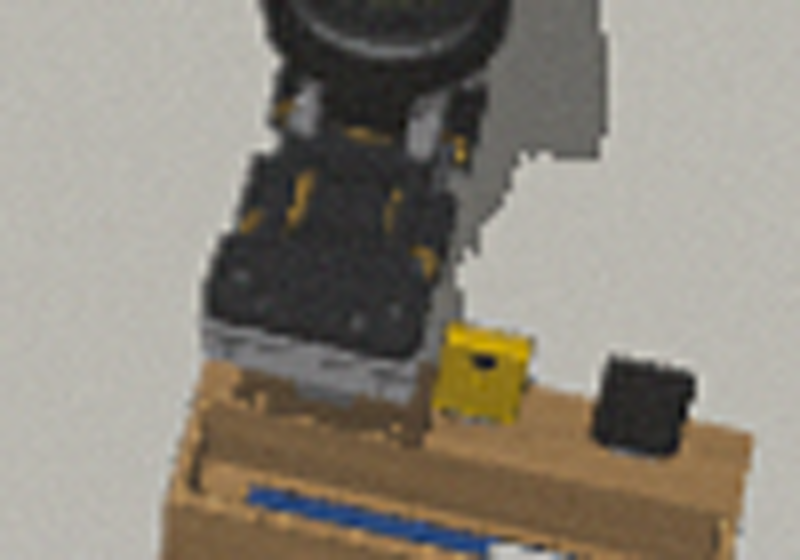

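Request:
drive_tool --rows '[{"offset": [-1, 2, 0], "spin": 0, "jaw": 20}, {"offset": [0, 0, 0], "spin": 0, "jaw": 14}, {"offset": [0, 0, 0], "spin": 0, "jaw": 12}, {"offset": [0, 0, 0], "spin": 0, "jaw": 11}]' --force 5

```text
clock: 4.75
eef_pos: [524.7, 171.3, 147.8]
eef_rot: [-3.142, 0.0, 1.514]
wrist_force: [0.4, -0.0, -0.1]
finger_gap: 11.0
```

Request:
drive_tool --rows '[{"offset": [0, 0, 0], "spin": 0, "jaw": 4}, {"offset": [0, 0, 0], "spin": 0, "jaw": 4}, {"offset": [0, 0, 0], "spin": 0, "jaw": 4}, {"offset": [0, 0, 0], "spin": 0, "jaw": 4}]' --force 5

```text
clock: 5.15
eef_pos: [524.7, 171.3, 147.8]
eef_rot: [-3.142, 0.0, 1.514]
wrist_force: [-0.2, -0.4, 0.2]
finger_gap: 10.3
```

Request:
drive_tool --rows '[{"offset": [0, 0, 0], "spin": 0, "jaw": 4}, {"offset": [0, 0, 0], "spin": 0, "jaw": 4}, {"offset": [0, 0, -3], "spin": 0, "jaw": 4}, {"offset": [0, 0, -10], "spin": 0, "jaw": 4}, {"offset": [0, 0, -15], "spin": 0, "jaw": 4}, {"offset": [0, 0, -20], "spin": 0, "jaw": 4}, {"offset": [0, 0, -22], "spin": 0, "jaw": 4}, {"offset": [0, 0, -22], "spin": 0, "jaw": 4}, {"offset": [0, 0, -8], "spin": 0, "jaw": 4}, {"offset": [0, 0, 0], "spin": 0, "jaw": 4}]' --force 50

```text
clock: 6.15
eef_pos: [524.9, 171.3, 249.0]
eef_rot: [3.14, -0.001, 1.514]
wrist_force: [0.1, -0.5, -0.8]
finger_gap: 9.3
```

Request:
drive_tool --rows '[{"offset": [-20, 1.3, 0], "spin": -6, "jaw": 4}, {"offset": [0, 0, 0], "spin": 6, "jaw": 4}, {"offset": [-36, 2.3, 0], "spin": 0, "jaw": 4}, {"offset": [-36, 2.3, 0], "spin": 0, "jaw": 4}, {"offset": [-36, 2.3, 0], "spin": 0, "jaw": 4}, {"offset": [-36, 2.3, 0], "spin": 0, "jaw": 4}, {"offset": [-36, 2.3, 0], "spin": 0, "jaw": 4}, {"offset": [-36, 2.3, 0], "spin": 0, "jaw": 4}, {"offset": [-36, 2.3, 0], "spin": 0, "jaw": 4}, {"offset": [-35, 2.4, 0], "spin": 0, "jaw": 4}, {"offset": [0, 0, 0], "spin": 0, "jaw": 4}]'

```text
clock: 7.25
eef_pos: [526.3, -139.5, 246.5]
eef_rot: [-3.14, -0.0, 1.51]
wrist_force: [0.1, -0.4, 0.1]
finger_gap: 10.0
```

Request:
drive_tool --rows '[{"offset": [0, 0, 0], "spin": -8.45, "jaw": 4}, {"offset": [0, 0, 0], "spin": -8.45, "jaw": 4}, {"offset": [0, 0, 0], "spin": -8.45, "jaw": 4}, {"offset": [0, 0, 0], "spin": -8.45, "jaw": 4}, {"offset": [0, 0, 0], "spin": -8.45, "jaw": 4}, {"offset": [0, 0, 0], "spin": -8.45, "jaw": 4}, {"offset": [0, 0, 0], "spin": -8.45, "jaw": 4}, {"offset": [0, 0, 0], "spin": -8.45, "jaw": 4}, {"offset": [0, 0, 0], "spin": -8.45, "jaw": 4}, {"offset": [0, 0, 0], "spin": -8.45, "jaw": 4}, {"offset": [0, 0, 0], "spin": -8.45, "jaw": 4}, {"offset": [0, 0, 0], "spin": -8.45, "jaw": 4}, {"offset": [0, 0, 0], "spin": -8.4, "jaw": 4}, {"offset": [0, 0, 0], "spin": 0, "jaw": 4}, {"offset": [0, 0, 0], "spin": 0, "jaw": 4}]'

```text
clock: 8.75
eef_pos: [526.8, -135.9, 247.2]
eef_rot: [3.141, -0.001, -2.857]
wrist_force: [-0.3, -0.1, -0.0]
finger_gap: 9.8
```

```bash
python3 - <<'E'
from h import *
o=[]
np.set_printoptions(precision=3,suppress=True)
s=manip.read_state();print({k:s[k] for k in('clock','joints','eef_pos','eef_rot','finger_gap','wrist_force')})
for n,(x,y) in {'top':(396,240),'scene':(262,195)}.items():
    c=eyes.camera(n); np.save(f'pics/{n}3.npy',c,allow_pickle=True)
    print(n,[x-30,y-30])
    o.append(cv2.resize(c['color'][y-30:y+30,x-30:x+30],(400,400),interpolation=cv2.INTER_CUBIC))
cv2.imwrite('pics/g3.png',np.hstack(o))
E
```

```text
{'clock': 8.75, 'joints': array([-0.32 ,  0.339,  1.604,  0.   ,  1.2  , -2.175]), 'eef_pos': array([ 526.785, -135.917,  247.206]), 'eef_rot': array([ 3.141, -0.001, -2.857]), 'finger_gap': 9.814071417418951, 'wrist_force': array([-0.283, -0.086, -0.04 ])}
top [366, 210]
scene [232, 165]
```

View pics/g3.png

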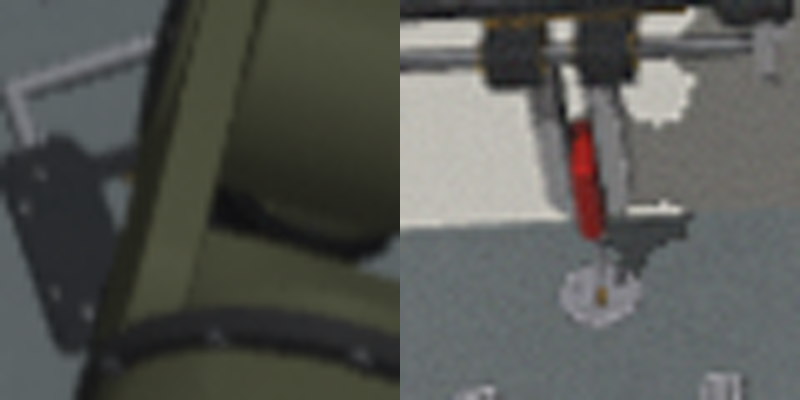

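```bash
cat > m.py <<'E'
from h import *
from scipy.optimize import least_squares
np.set_printoptions(precision=2,suppress=True)
C0={n:np.load(f'pics/{n}0.npy',allow_pickle=True).item() for n in('top','scene')}
def keyway():
    out={}
    for n,(u,v) in {'top':(395.8,246.85),'scene':(261.6,208.96)}.items():
        c=C0[n];im=cv2.GaussianBlur(c['color'],(3,3),.5).astype(float);iu,iv=int(round(u)),int(round(v))
        w=im[iv-3:iv+4,iu-3:iu+4]; y=w[...,2]-w[...,0]; y=np.clip(y-np.median(y)-4,0,None)
        if n=='scene': y[:1]=0
        else: y[5:]=0
        g=np.mgrid[iv-3:iv+4,iu-3:iu+4]; s=np.array([(y*g[1]).sum(),(y*g[0]).sum()])/y.sum()
        b=np.clip(im[iv-10:iv+11,iu-10:iu+11].mean(-1),0,None); 
        gg=im.mean(-1)[iv-9:iv+10,iu-9:iu+10]; bg=np.median(gg[[0,-1]]); m=(gg>bg+9).astype(np.uint8)
        m=cv2.morphologyEx(m,cv2.MORPH_CLOSE,np.ones((5,5))); k,l,st,ce=cv2.connectedComponentsWithStats(m); i=l[9,9]
        bz=ce[i]+[iu-9,iv-9]; print(n,'slot',s,atz(c,s,92),'bezel',bz,st[i],atz(c,bz,93.5)); out[n]=(s,bz)
    return out
def red(c,near):
    b,g,r=[c['color'][...,i].astype(int) for i in range(3)]
    n,l,s,ce=cv2.connectedComponentsWithStats(((r>2.0*g)&(r>60)).astype(np.uint8))
    i=1+np.argmin([np.hypot(*(ce[k]-near))-(s[k,4]>20)*1000 for k in range(1,n)]);return ce[i],s[i]
def headpts(xy,z,yaw):
    V=np.array([[x,y,k] for x in(-15,15) for y in(-5,5) for k in(-21,21)],float)
    R=np.array([[np.cos(yaw),-np.sin(yaw)],[np.sin(yaw),np.cos(yaw)]]);V[:,:2]=V[:,:2]@R.T+xy;V[:,2]+=z;return V
def cen(c,P):
    p=proj(c,P); o=p.mean(0); m=cv2.moments(cv2.convexHull(((p-o)).astype(np.float32)));h=cv2.convexHull(p.astype(np.float32))[:,0]
    return o+np.array([m['m10'],m['m01']])/m['m00'],np.r_[h.min(0),np.ptp(h,axis=0)]
E
python3 - <<'E'
from m import *
keyway()
c=np.load('pics/scene3.npy',allow_pickle=True).item()
ce,s=red(c,(260,192)); print('red',ce,s)
z=247.2-80.8
print('pred at TCP',cen(c,headpts((526.8,-135.9),z,-2.857)))
q=least_squares(lambda q:cen(c,headpts(q,z,-2.857))[0]-ce,[526.8,-135.9],diff_step=1e-3); print('head world(scene)',q.x)
E
```

```text
top slot [395.64 246.74] [ 528.8  -135.57   92.  ] bezel [395.86 246.34] [  3   3  13  12 122] [ 529.65 -135.98   93.5 ]
scene slot [261.89 208.91] [ 525.35 -138.44   92.  ] bezel [261.51 208.8 ] [ 3  5 12  9 86] [ 526.34 -139.09   93.5 ]
red [259.46 191.83] [258 183   4  18  54]
pred at TCP (array([259.64, 191.83]), array([256.8 , 182.29,   5.64,  19.1 ], dtype=float32))
head world(scene) [ 526.91 -136.36]
```

```bash
python3 - <<'E'
from m import *
c=np.load('pics/scene3.npy',allow_pickle=True).item()
k=16;x0,y0=240,178
im=cv2.resize(c['color'][y0:y0+36,x0:x0+44],None,fx=k,fy=k,interpolation=cv2.INTER_CUBIC)
def d(P,col):
    for u,v in proj(c,P): cv2.circle(im,(int((u-x0+.5)*k),int((v-y0+.5)*k)),3,col,-1)
P=[526.8,-135.9];zs=247.2-105.8
print(proj(c,[[*P,zs],[*P,zs-34],[*P,92]]))
d([[*P,zs],[*P,zs-34],[*P,92]],(0,255,0)); d(headpts(P,zs+25,-2.857),(255,255,0)); d([[525.5,-138.4,92]],(255,0,255))
cv2.imwrite('pics/g4.png',im)
E
```

```text
[[260.69 197.99]
 [262.03 205.96]
 [262.62 209.46]]
```

View pics/g4.png

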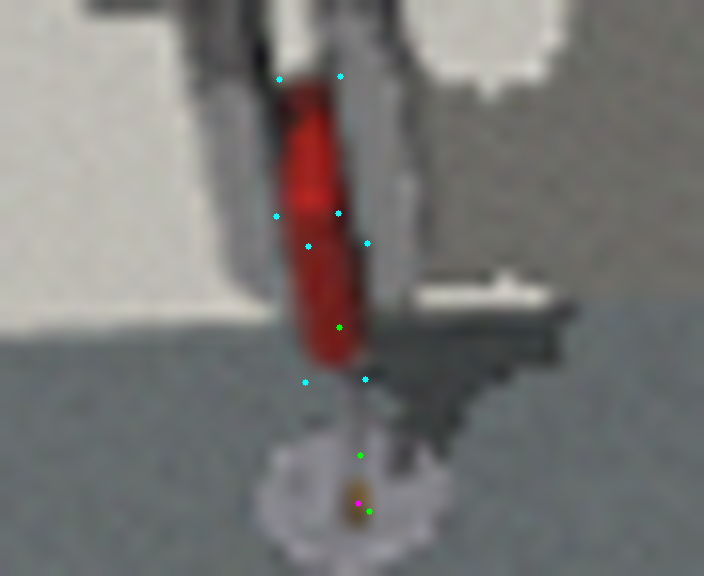

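Request:
drive_tool --rows '[{"offset": [1.9, -1.8, 0], "spin": -0.2, "jaw": 4}, {"offset": [0, 0, 5], "spin": 0, "jaw": 4}, {"offset": [0, 0, 5], "spin": 0, "jaw": 4}, {"offset": [0, 0, 2], "spin": 0, "jaw": 4}, {"offset": [0, 0, 0], "spin": 0, "jaw": 4}]'

```text
clock: 9.35
eef_pos: [525.5, -138.6, 235.3]
eef_rot: [3.141, -0.001, -2.85]
wrist_force: [0.7, -0.0, -0.9]
finger_gap: 9.7
```

Request:
drive_tool --rows '[{"offset": [0, 0, 1], "spin": 0, "jaw": 4}, {"offset": [0, 0, 1], "spin": 0, "jaw": 4}, {"offset": [0, 0, 1], "spin": 0, "jaw": 4}, {"offset": [0, 0, 1], "spin": 0, "jaw": 4}, {"offset": [0, 0, 1], "spin": 0, "jaw": 4}, {"offset": [0, 0, 1], "spin": 0, "jaw": 4}, {"offset": [0, 0, 0], "spin": 0, "jaw": 4}]'

```text
clock: 10.05
eef_pos: [525.6, -138.6, 229.7]
eef_rot: [3.141, -0.0, -2.85]
wrist_force: [-0.2, -0.9, -0.3]
finger_gap: 10.1
```

Request:
drive_tool --rows '[{"offset": [0, 0, 1], "spin": 0, "jaw": 4}, {"offset": [0, 0, 1], "spin": 0, "jaw": 4}, {"offset": [0, 0, 1], "spin": 0, "jaw": 4}, {"offset": [0, 0, 0], "spin": 0, "jaw": 4}]'

```text
clock: 10.45
eef_pos: [525.6, -138.6, 226.7]
eef_rot: [-3.142, -0.0, -2.85]
wrist_force: [0.8, -0.7, -0.3]
finger_gap: 9.5
```

Request:
drive_tool --rows '[{"offset": [0, 0, 1], "spin": 0, "jaw": 4}, {"offset": [0, 0, 1], "spin": 0, "jaw": 4}, {"offset": [0, 0, 0], "spin": 0, "jaw": 4}]'

```text
clock: 10.75
eef_pos: [525.6, -138.7, 224.7]
eef_rot: [-3.142, -0.0, -2.85]
wrist_force: [-0.1, -1.8, -0.8]
finger_gap: 9.7
```

Request:
drive_tool --rows '[{"offset": [0, -0.3, 0], "spin": 0, "jaw": 4}, {"offset": [0, 0, 1], "spin": 0, "jaw": 4}, {"offset": [0, 0, 1], "spin": 0, "jaw": 4}, {"offset": [0, 0, 1], "spin": 0, "jaw": 4}, {"offset": [0, 0, 0], "spin": 0, "jaw": 4}]'

```text
clock: 11.25
eef_pos: [525.7, -138.9, 221.7]
eef_rot: [3.141, -0.0, -2.85]
wrist_force: [-0.5, -0.2, 0.4]
finger_gap: 9.5
```

Request:
drive_tool --rows '[{"offset": [0, 0, 1], "spin": 0, "jaw": 4}, {"offset": [0, 0, 1], "spin": 0, "jaw": 4}, {"offset": [0, 0, 1], "spin": 0, "jaw": 4}, {"offset": [0, 0, 0], "spin": 0, "jaw": 4}]'

```text
clock: 11.65
eef_pos: [525.7, -138.9, 218.7]
eef_rot: [3.141, -0.0, -2.85]
wrist_force: [-0.8, 0.4, -0.6]
finger_gap: 10.1
```

Request:
drive_tool --rows '[{"offset": [0, 0, 1], "spin": 0, "jaw": 4}, {"offset": [0, 0, 1], "spin": 0, "jaw": 4}, {"offset": [0, 0, 1], "spin": 0, "jaw": 4}, {"offset": [0, 0, 1], "spin": 0, "jaw": 4}, {"offset": [0, 0, 1], "spin": 0, "jaw": 4}]' --force 60

```text
clock: 12.15
eef_pos: [525.7, -139.0, 213.9]
eef_rot: [-3.142, -0.0, -2.85]
wrist_force: [-2.5, -0.2, 4.9]
finger_gap: 9.6
```

Request:
drive_tool --rows '[{"offset": [0, 0, 1], "spin": 0, "jaw": 4}, {"offset": [0, 0, 1], "spin": 0, "jaw": 4}, {"offset": [0, 0, 1], "spin": 0, "jaw": 4}, {"offset": [0, 0, 1], "spin": 0, "jaw": 4}]'

```text
clock: 12.55
eef_pos: [525.3, -139.2, 209.9]
eef_rot: [-3.142, -0.001, -2.85]
wrist_force: [-7.2, -1.8, 8.2]
finger_gap: 9.7
```

Request:
drive_tool --rows '[{"offset": [0, 0, 1], "spin": 0, "jaw": 4}, {"offset": [0, 0, 1], "spin": 0, "jaw": 4}, {"offset": [0, 0, 1], "spin": 0, "jaw": 4}, {"offset": [0, 0, 1], "spin": 0, "jaw": 4}, {"offset": [0, 0, 1], "spin": 0, "jaw": 4}]'

```text
clock: 13.05
eef_pos: [525.2, -139.0, 204.7]
eef_rot: [3.141, -0.002, -2.85]
wrist_force: [-5.2, -0.1, 2.5]
finger_gap: 9.5
```

Request:
drive_tool --rows '[{"offset": [0, 0, 1], "spin": 0, "jaw": 4}, {"offset": [0, 0, 1], "spin": 0, "jaw": 4}, {"offset": [0, 0, 1], "spin": 0, "jaw": 4}, {"offset": [0, 0, 0], "spin": 0, "jaw": 4}]'

```text
clock: 13.45
eef_pos: [525.2, -138.9, 201.8]
eef_rot: [3.141, -0.002, -2.85]
wrist_force: [-5.4, -0.2, 4.4]
finger_gap: 9.3
```

Request:
drive_tool --rows '[{"offset": [0, 0, 1], "spin": 0, "jaw": 4}, {"offset": [0, 0, 1], "spin": 0, "jaw": 4}, {"offset": [0, 0, 1], "spin": 0, "jaw": 4}]'

```text
clock: 13.75
eef_pos: [525.3, -139.3, 199.2]
eef_rot: [-3.141, -0.001, -2.85]
wrist_force: [-6.8, -5.5, 7.0]
finger_gap: 9.6
```

Request:
drive_tool --rows '[{"offset": [0, 0, 0.7], "spin": 0, "jaw": 4}, {"offset": [0, 0, 0.7], "spin": 0, "jaw": 4}, {"offset": [0, 0, 0], "spin": 0, "jaw": 4}]'

```text
clock: 14.05
eef_pos: [525.4, -139.6, 198.0]
eef_rot: [-3.14, -0.001, -2.85]
wrist_force: [-7.8, -5.2, 8.9]
finger_gap: 9.8
```

Request:
drive_tool --rows '[{"offset": [0, 0, 0.7], "spin": 0, "jaw": 4}, {"offset": [0, 0, 0.7], "spin": 0, "jaw": 4}, {"offset": [0, 0, 0], "spin": 0, "jaw": 4}]'

```text
clock: 14.35
eef_pos: [525.5, -139.6, 197.6]
eef_rot: [-3.14, -0.0, -2.85]
wrist_force: [-11.2, -3.4, 18.7]
finger_gap: 9.8
```

```bash
python3 - <<'E'
from m import *
s=manip.read_state();print(s['eef_pos'],s['wrist_force'],s['moment'])
c=eyes.camera('scene'); np.save('pics/scene5.npy',c,allow_pickle=True)
ce,st=red(c,(260,203));print('red',ce,st)
for d in (0,1,2,4,8): print(d,cen(c,headpts((525.4,-138.9),117+d,-2.85)))
k=16;x0,y0=240,185
im=cv2.resize(c['color'][y0:y0+36,x0:x0+44],None,fx=k,fy=k,interpolation=cv2.INTER_CUBIC)
for u,v in proj(c,headpts((525.4,-138.9),117,-2.85)): cv2.circle(im,(int((u-x0+.5)*k),int((v-y0+.5)*k)),3,(255,255,0),-1)
cv2.imwrite('pics/g5.png',im)
E
```

```text
[ 525.5  -139.57  197.55] [-11.23  -3.37  18.67] [-0.77  2.56  0.03]
red [260.4 203.2] [259 195   4  17  50]
0 (array([260.73, 203.1 ]), array([258.03, 193.93,   5.35,  18.38], dtype=float32))
1 (array([260.69, 202.87]), array([257.99, 193.69,   5.35,  18.39], dtype=float32))
2 (array([260.65, 202.64]), array([257.95, 193.45,   5.36,  18.41], dtype=float32))
4 (array([260.57, 202.17]), array([257.87, 192.97,   5.37,  18.44], dtype=float32))
8 (array([260.41, 201.24]), array([257.7 , 192.  ,   5.39,  18.49], dtype=float32))
```

View pics/g5.png

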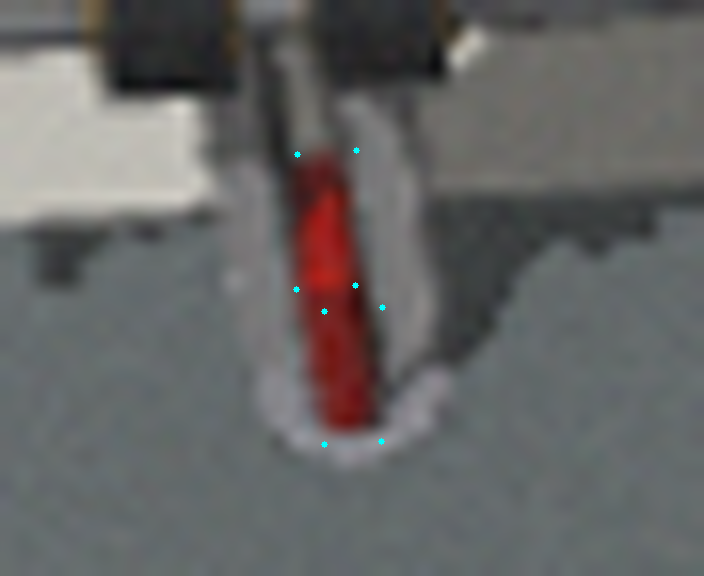

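Request:
drive_tool --rows '[{"offset": [0.3, 0, 0], "spin": 0, "jaw": 4}, {"offset": [0, 0, 0], "spin": 5, "jaw": 4}, {"offset": [0, 0, 0], "spin": 5, "jaw": 4}, {"offset": [0, 0, 0], "spin": 5, "jaw": 4}]'

```text
clock: 14.8
eef_pos: [525.2, -138.9, 197.5]
eef_rot: [3.141, -0.0, -3.115]
wrist_force: [-11.6, 3.8, 20.1]
finger_gap: 9.6
```

```bash
python3 - <<'E'
from h import *
s=manip.read_state();print(s['eef_pos'],s['eef_rot'],s['wrist_force'],s['moment'])
E
```

```text
[ 525.17163529 -138.90780859  197.53282186] [ 3.14149021e+00 -3.35662332e-04 -3.11502936e+00] [-11.61637372   3.8070838   20.14883004] [1.0108345  2.57258838 0.10740145]
```

Request:
drive_tool --rows '[{"offset": [0, 0, 0], "spin": 6, "jaw": 4}, {"offset": [0, 0, 0], "spin": 6, "jaw": 4}, {"offset": [0, 0, 0], "spin": 6, "jaw": 4}, {"offset": [0, 0, 0], "spin": 6, "jaw": 4}, {"offset": [0, 0, 0], "spin": 6, "jaw": 4}]'

```text
clock: 15.3
eef_pos: [525.4, -137.5, 197.6]
eef_rot: [3.139, -0.001, 2.644]
wrist_force: [-8.1, 17.5, 22.1]
finger_gap: 9.5
```

```bash
python3 - <<'E'
from h import *
s=manip.read_state();print(s['eef_pos'],s['eef_rot'],s['wrist_force'],s['moment'])
E
```

```text
[ 525.42645782 -137.46455501  197.55917174] [ 3.13885372e+00 -1.33195226e-03  2.64405291e+00] [-8.10760882 17.54980581 22.09889378] [3.74099339 1.85007101 0.19627931]
```

Request:
drive_tool --rows '[{"offset": [1.1, 1.1, 0], "spin": 0, "jaw": 4}, {"offset": [0, 0, 0], "spin": 0, "jaw": 4}]'

```text
clock: 15.5
eef_pos: [525.2, -136.9, 197.6]
eef_rot: [3.14, 0.001, 2.648]
wrist_force: [-6.2, 5.9, 18.1]
finger_gap: 9.6
```

```bash
python3 - <<'E'
from h import *
s=manip.read_state();print(s['eef_pos'],s['eef_rot'],s['wrist_force'],s['moment'])
E
```

```text
[ 525.22456014 -136.87471815  197.59533088] [3.14038674e+00 8.83306124e-04 2.64807457e+00] [-6.20107331  5.9047201  18.06921927] [1.49100912 1.43532923 0.06372185]
```

Request:
drive_tool --rows '[{"offset": [0.4, 0.5, 0], "spin": 6.5, "jaw": 4}, {"offset": [0, 0.4, 0], "spin": 6.5, "jaw": 4}, {"offset": [0, 0.4, 0], "spin": 6.5, "jaw": 4}, {"offset": [0, 0.4, 0], "spin": 6.5, "jaw": 4}]'

```text
clock: 15.9
eef_pos: [526.2, -135.3, 197.6]
eef_rot: [3.139, 0.001, 2.19]
wrist_force: [-2.9, 6.7, 15.8]
finger_gap: 9.5
```

```bash
python3 - <<'E'
from h import *
s=manip.read_state();print(s['eef_pos'],s['eef_rot'],s['wrist_force'],s['moment'])
E
```

```text
[ 526.19482847 -135.30354316  197.59781665] [3.13922501e+00 6.32585059e-04 2.18989787e+00] [-2.87014463  6.66482406 15.80233241] [1.68782247 0.64176325 0.15603766]
```

Request:
drive_tool --rows '[{"offset": [0.4, 0.5, 0], "spin": 6.5, "jaw": 4}, {"offset": [0, 0.4, 0], "spin": 6.5, "jaw": 4}, {"offset": [0, 0.4, 0], "spin": 6.5, "jaw": 4}, {"offset": [0, 0.2, 0], "spin": 4, "jaw": 4}, {"offset": [0, 0, 0], "spin": 0, "jaw": 4}]'

```text
clock: 16.4
eef_pos: [527.5, -134.4, 197.6]
eef_rot: [3.138, 0.0, 1.782]
wrist_force: [-0.8, 7.2, 15.5]
finger_gap: 9.6
```

```bash
python3 - <<'E'
from h import *
s=manip.read_state();print(s['eef_pos'],s['eef_rot'],s['wrist_force'],s['moment'])
E
```

```text
[ 527.53956676 -134.41885443  197.6199071 ] [3.13833923e+00 2.02810877e-04 1.78170346e+00] [-0.81171438  7.21064322 15.45970004] [1.33451142 0.2412386  0.06047924]
```

Request:
drive_tool --rows '[{"offset": [0.3, 0.1, 0], "spin": 2, "jaw": 4}, {"offset": [0, 0.1, 0], "spin": 2, "jaw": 4}, {"offset": [0, 0, 0], "spin": 0, "jaw": 4}]'

```text
clock: 16.7
eef_pos: [527.8, -134.3, 197.7]
eef_rot: [3.138, 0.001, 1.713]
wrist_force: [-0.2, 3.9, 14.0]
finger_gap: 9.7
```

```bash
python3 - <<'E'
from h import *
s=manip.read_state();print(s['eef_pos'],s['eef_rot'],s['wrist_force'],s['moment'],s['joints'])
E
```

```text
[ 527.75372232 -134.27045381  197.65591315] [3.13801866e+00 5.32061373e-04 1.71342982e+00] [-0.21247613  3.94207933 14.0239876 ] [0.97166188 0.06958565 0.21069246] [-3.16746915e-01  3.96266490e-01  1.65060411e+00  1.24859797e-03
  1.09128299e+00 -4.59955495e-01]
```

Request:
drive_tool --rows '[{"offset": [0, 0, 0], "spin": 1.5, "jaw": 4}, {"offset": [0, 0, 0], "spin": 0, "jaw": 4}, {"offset": [0, 0, 0], "spin": 0, "jaw": 4}]'

```text
clock: 17.0
eef_pos: [527.8, -134.3, 197.6]
eef_rot: [3.138, 0.0, 1.689]
wrist_force: [1.0, 4.1, 12.7]
finger_gap: 9.7
```

```bash
python3 - <<'E'
from m import *
s=manip.read_state();print(s['clock'],s['eef_pos'],s['eef_rot'],s['wrist_force'],s['moment'],s['finger_gap'])
c=eyes.camera('scene'); np.save('pics/scene6.npy',c,allow_pickle=True)
print('red',red(c,(260,203))); yaw=s['eef_rot'][2]
P=headpts((525.4,-138.3),117,yaw);print(cen(c,P))
k=16;x0,y0=240,185
im=cv2.resize(c['color'][y0:y0+36,x0:x0+44],None,fx=k,fy=k,interpolation=cv2.INTER_CUBIC)
for u,v in proj(c,P): cv2.circle(im,(int((u-x0+.5)*k),int((v-y0+.5)*k)),3,(255,255,0),-1)
cv2.imwrite('pics/g6.png',im)
E
```

```text
17.0 [ 527.82 -134.25  197.63] [3.14 0.   1.69] [ 1.01  4.13 12.71] [ 1.   -0.07  0.29] 9.651094625520104
red (array([161.62,  95.27]), array([ 141,   66,   42,   59, 1510], dtype=int32))
(array([260.94, 203.12]), array([254.35, 196.46,  13.05,  13.37], dtype=float32))
```

View pics/g6.png

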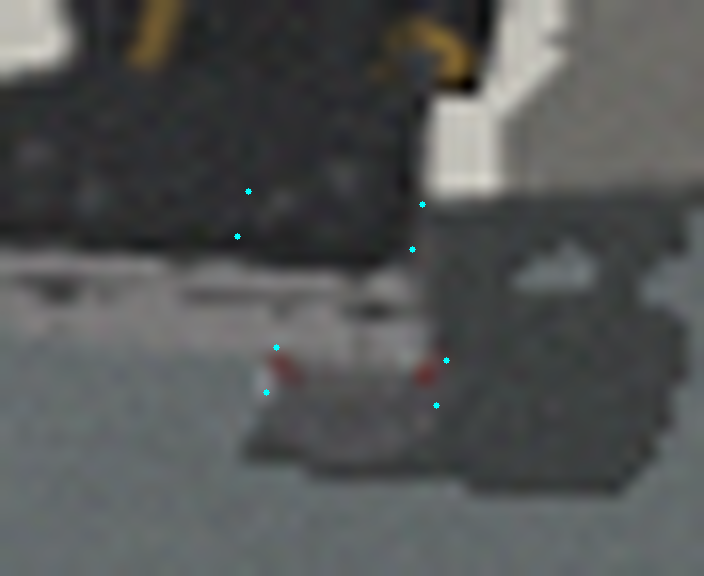

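Request:
drive_tool --rows '[{"offset": [0, 0, 0], "spin": 0, "jaw": 4}, {"offset": [0, 0, 0], "spin": 0, "jaw": 4}, {"offset": [0, 0, 0], "spin": 0, "jaw": 4}, {"offset": [0, 0, 0], "spin": 0, "jaw": 4}, {"offset": [0, 0, 0], "spin": 0, "jaw": 4}]'

```text
clock: 17.55
eef_pos: [527.8, -134.2, 197.6]
eef_rot: [3.138, 0.0, 1.689]
wrist_force: [0.9, 4.4, 12.8]
finger_gap: 9.7
```

```bash
python3 - <<'E'
from m import *
s=manip.read_state();print(s['clock'],s['eef_pos'],s['eef_rot'],s['wrist_force'],s['moment'],s['finger_gap'])
if s['moment'][2]>.15: print(manip.sign_off())
E
```

```text
17.55 [ 527.81 -134.24  197.62] [3.14 0.   1.69] [ 0.91  4.42 12.84] [ 0.99 -0.12  0.3 ] 9.736000396768638
the job is handed in; nothing more can be done
None
```

The red key is in the cash box lock, pushed home and turned clockwise to its stop. The arm is still gripping it at 60 N and holding it turned. The job was handed in at about 17.6 s.

- **Home:** the push force jumped to about 19 N at the height where the shoulder should meet the face, and the scene camera picture agreed.
- **Turn:** the gripper turned about 1.74 rad, which covers the 1.5 rad stop plus the blade's play. The torque rose from 0.06 to 0.30 N m over the last few degrees, which points to the stop, and it held steady for the last 0.5 s.
- **Correction during the turn:** side force reached 17 N because the key sat about 3.5 mm off the gripper's axis. I shifted the tool as it turned, and the final side force was about 4 N.
- **Not confirmed directly:**
  - In the last picture the finger hides most of the key head; only its two red corners show, about where they should be.
  - The red-blob check returned an unrelated object in that picture, so the plug angle rests on the gripper angle and torque.
  - I did not take a final picture of the other keys and objects. They were well clear of the gripper's path, and the measured forces showed no contact away from the lock.

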